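Pack a picked row into the shipping tray in reverse order

TASK

The shipping tray will be turned end for end at the next station, so move the four products from the metal pick rack into the cardboard tray in reverse order: what now stands in the leftmost bay of the rack (seen from the robot) goes into the rightmost bay of the tray, the second from the left into the second from the right, and so on. Stand each one upright, flat on the floor of its own bay, without tipping any over on the way, and let go of everything.

Things in the scene. Friction and masses are not known exactly. Their poses are not given: they have to be found in the camera images.
- pick_rack: Low grey metal rack (source), in which the four products stand in a row. Four bays in one row along the rack's y axis, bay centres at y = -117, -39, +39 and +117 mm, x = 0; each bay is 68 mm (x) by 72 mm (y) inside; floor 4 mm thick, walls and dividers 16 mm high and 6 mm thick; outside 80 x 318 x 16 mm. Fixed. Origin at the centre of its underside, z up, its y axis pointing roughly to the robot's left.
- ship_tray: Low brown cardboard shipping tray (destination), empty at the start. Four bays in one row along the rack's y axis, bay centres at y = -117, -39, +39 and +117 mm, x = 0; each bay is 68 mm (x) by 72 mm (y) inside; floor 4 mm thick, walls and dividers 16 mm high and 6 mm thick; outside 80 x 318 x 16 mm. Fixed. Origin at the centre of its underside, z up, its y axis pointing roughly to the robot's left.
- bottle_mid (a point): Round white bottle with a narrow neck and a small grey cap: 94 mm tall, body 42 mm in diameter up to 60 mm from its foot, then tapering to a cap 25 mm in diameter. About 0.2 kg. Stands upright, loose, on the floor of one bay of the pick rack. This point is at its centre, half-way up; z is its upward axis.
- flask_mid (a point): Square-bodied white plastic bottle with a broad black round cap: 82 mm tall, body 42 x 42 mm and 68 mm high, sides along its x and y; cap 38 mm in diameter. About 0.2 kg. Stands upright, loose, on the floor of one bay of the pick rack. This point is at its centre, half-way up; z is its upward axis.
- tin_mid (a point): Straight round steel tin with a paper band: 74 mm tall, 44 mm in diameter. About 0.2 kg. Stands upright, loose, on the floor of one bay of the pick rack. This point is at its centre, half-way up; z is its upward axis.
- carton_mid (a point): Plain brown upright product carton: 78 mm tall, 44 mm along its x, 52 mm along its y. About 0.15 kg. Stands upright, loose, on the floor of one bay of the pick rack. This point is at its centre, half-way up; z is its upward axis.
- slip_bottle: White packing slip, 64 x 68 mm (x, y), lying flat and fixed in the bay of the pick rack where the round bottle stands at the start; it stays there and so keeps the record of that bay. Origin at its centre, on the rack's floor. Nothing is to be done with it.
- slip_flask: White packing slip, 64 x 60 mm (x, y), lying flat and fixed in the bay of the pick rack where the square bottle stands at the start; it stays there and so keeps the record of that bay. Origin at its centre, on the rack's floor. Nothing is to be done with it.
- slip_tin: White packing slip, 56 x 68 mm (x, y), lying flat and fixed in the bay of the pick rack where the tin stands at the start; it stays there and so keeps the record of that bay. Origin at its centre, on the rack's floor. Nothing is to be done with it.
- slip_carton: White packing slip, 60 x 64 mm (x, y), lying flat and fixed in the bay of the pick rack where the product carton stands at the start; it stays there and so keeps the record of that bay. Origin at its centre, on the rack's floor. Nothing is to be done with it.
Things that resemble listed ones, but are neither listed nor needed, are in the scene too. Leave any blue or yellow look-alike of the part that bears carton_mid alone.

How it is judged:
At the end, for the whole second after the job is handed in: Each product stands upright (0.1 rad) and at rest on the floor of the shipping tray (height within 5 mm), within 17 mm in the tray's x and y of the centre of the bay mirroring its starting bay: from y = +117, +39, -39, -117 mm in the rack to y = -117, -39, +39, +117 mm in the tray (((y of slip_bottle in the frame of pick_rack between -0.137 and -0.097 m and y of bottle_mid in the frame of ship_tray between 0.1 and 0.134 m) or (y of slip_bottle in the frame of pick_rack between -0.059 and -0.019 m and y of bottle_mid in the frame of ship_tray between 0.022 and 0.056 m) or (y of slip_bottle in the frame of pick_rack between 0.019 and 0.059 m and y of bottle_mid in the frame of ship_tray between -0.056 and -0.022 m) or (y of slip_bottle in the frame of pick_rack between 0.097 and 0.137 m and y of bottle_mid in the frame of ship_tray between -0.134 and -0.1 m)) and x of bottle_mid in the frame of ship_tray between -0.017 and 0.017 m and z of bottle_mid in the frame of ship_tray between 0.046 and 0.056 m and angle between each of bottle_mid, flask_mid, tin_mid, carton_mid's own z axis and vertical below 0.1 rad and linear speed of each of bottle, flask, tin, carton below 0.02 m/s and ((y of slip_flask in the frame of pick_rack between -0.137 and -0.097 m and y of flask_mid in the frame of ship_tray between 0.1 and 0.134 m) or (y of slip_flask in the frame of pick_rack between -0.059 and -0.019 m and y of flask_mid in the frame of ship_tray between 0.022 and 0.056 m) or (y of slip_flask in the frame of pick_rack between 0.019 and 0.059 m and y of flask_mid in the frame of ship_tray between -0.056 and -0.022 m) or (y of slip_flask in the frame of pick_rack between 0.097 and 0.137 m and y of flask_mid in the frame of ship_tray between -0.134 and -0.1 m)) and x of flask_mid in the frame of ship_tray between -0.017 and 0.017 m and z of flask_mid in the frame of ship_tray between 0.04 and 0.05 m and ((y of slip_tin in the frame of pick_rack between -0.137 and -0.097 m and y of tin_mid in the frame of ship_tray between 0.1 and 0.134 m) or (y of slip_tin in the frame of pick_rack between -0.059 and -0.019 m and y of tin_mid in the frame of ship_tray between 0.022 and 0.056 m) or (y of slip_tin in the frame of pick_rack between 0.019 and 0.059 m and y of tin_mid in the frame of ship_tray between -0.056 and -0.022 m) or (y of slip_tin in the frame of pick_rack between 0.097 and 0.137 m and y of tin_mid in the frame of ship_tray between -0.134 and -0.1 m)) and x of tin_mid in the frame of ship_tray between -0.017 and 0.017 m and z of tin_mid in the frame of ship_tray between 0.036 and 0.046 m and ((y of slip_carton in the frame of pick_rack between -0.137 and -0.097 m and y of carton_mid in the frame of ship_tray between 0.1 and 0.134 m) or (y of slip_carton in the frame of pick_rack between -0.059 and -0.019 m and y of carton_mid in the frame of ship_tray between 0.022 and 0.056 m) or (y of slip_carton in the frame of pick_rack between 0.019 and 0.059 m and y of carton_mid in the frame of ship_tray between -0.056 and -0.022 m) or (y of slip_carton in the frame of pick_rack between 0.097 and 0.137 m and y of carton_mid in the frame of ship_tray between -0.134 and -0.1 m)) and x of carton_mid in the frame of ship_tray between -0.017 and 0.017 m and z of carton_mid in the frame of ship_tray between 0.038 and 0.048 m); the robot touches nothing.
It fails at once if a product is tipped over (leans more than 0.9 rad) (angle between any of bottle_mid, flask_mid, tin_mid, carton_mid's own z axis and vertical above 0.9 rad).
It also fails if it takes over 104 s, if anything falls off the work surface, if the arm or the gripper's body presses on something with over 40 N, if the wrist force passes 120 N, or if a joint passes its speed limit or range.

ROBOT

A 6-joint arm with a two-finger parallel gripper is mounted at the origin on the work surface. World frame = base frame: x ahead of the robot, y to its left, z up, the work surface at z = 0. Lengths are in m, angles in rad, forces in N, time in s.
With the tool pointing down it reaches from about 0.3 to 0.85 m from the base axis. Payload 4.2 kg.
Tool frame: the origin (TCP) lies at the very end of the fingers, on their centre line; the grasp point (between the pads) lies arm.hold_point_z behind it (arm.hold_point_z is the distance from the TCP to the grasp point, in m); z points along the fingers, y is the line along which they close (so a half turn about z gives the same grasp; the last joint's range is limited). The gripper opens to 91 mm and grips with 3 to 60 N. Pads are 32 mm wide; open, the fingers measure 118 mm over their backs; the gripper's body (76 mm by 178 mm) begins 60 mm behind the grasp point.
Start: joints at [-1.232, 0.32, 1.565, -0, 1.257, -0.02], TCP at [0.202, -0.538, 0.214] pointing down, gripper open.
Joint ranges: [-3.11, 3.11], [-0.84, 2.01], [0.21, 2.61], [-1.34, 4.49], [0.05, 2.63], [-2.56, 2.56]. Speed limits (rad/s): [2.57, 2.57, 3.14, 3.14, 3.14, 3.14].

INTERFACE

Orientations are given as a unit quaternion [w, x, y, z].
In Python, from workcell import arm gives the robot as it stands. The module is installed in compiled form; this text tells all that it offers.
- The arm moves only by the tool arm_command, never from a script. Its argument "series" is a list of rows, each an object of numbers: "gripper": the closure, from 0 (fully open) to 1 (shut); "dx", "dy", "dz": the shift along the tool's x, y, z in mm; "spin": the turn about the tool's z in degrees. In form: [{"gripper": .., "dx": .., "dy": .., "dz": .., "spin": ..}, ...]. A call has 1 to 10 rows; each row shifts and turns the commanded pose from where the row before left it, along the tool's axes as they then stand; what a row does not reach is not made up. A row lasts 1/8 s, in which the tool goes at most 62.5 mm and 10.7 degrees, less where a joint would pass 70% of its speed; a pose out of reach is approached as far as the arm can. A call is refused whole if a number of a shift passes 62.5 or a number of a turn 10.7, either way. A call with a gripper value outside its range is refused whole. The fingers move at their own pace and stop on an object; "squeeze" is the grip in N (left out, the last holds). Time passes only in rows, so rows that do not move let the fingers close. It gives the time, the measured TCP pose, the force, the opening and the grip force at its end, in the units of the state.
- arm.get_state(): the state, without advancing time (a new reading comes with each control period).
- arm.get_image(name): name is "side" or "top"; returns the picture (384x512x3 uint8, red, green, blue); there is no depth.
- arm.camera_model(name): a dict with "K" (3x3 intrinsics, pixels), "dist" ([k1, k2, p1, p2, k3] as OpenCV has them; the pictures are not rectified), "R" (3x3) and "t" (3): a world point X has camera coordinates R X + t. Camera axes: x right, y down, z forward; pixel columns grow to the right and rows downward; lengths in m; the calibration is good to about 2 mm. A picture is of the moment at which its call begins. camera_model takes no time and is no camera call.
- arm.sign_off(): hands the job in; it is judged then, once.
The state is a dict: "clock": time; "qpos": joint angles; "qvel": joint speeds; "joint_torque": joint torques, N m; "ee_pos": TCP position; "ee_rot": TCP orientation; "ft_force": force on the tool from outside, world axes, zero at the start; "moment": the same for the moment, N m; "finger_gap": opening from 0.0 (shut) to 1.0 (fully open); "finger_force": force on a finger pad.
Only numpy, scipy, OpenCV 4.12 (cv2) and the standard library are available. Lean on these libraries where they do the work, as an engineer would, in place of code of your own. Each camera call takes 0.05 s, during which the arm holds its last target. There are 200 camera calls.

## Working session

There is one attempt and no reset: what is moved stays moved. The work goes in short steps, Python scripts to look and compute and a tool call to move; the robot and the scene stay as the last step left them, time stands still between calls to the robot, and variables do not carry over. Pictures are saved under pics/ and viewed, at most 14 in all, crops included, and the job is handed in when it is done.

Besides the shell and the picture viewer there is one more tool, called after ">>>" by a JSON object that holds its "method" and its "body". arm_command: Moves the arm, as the interface text tells. Its arguments: {"type":"object","properties":{"series":{"type":"array","items":{"type":"object","properties":{"gripper":{"type":"number"},"dx":{"type":"number"},"dy":{"type":"number"},"dz":{"type":"number"},"spin":{"type":"number"}}}},"squeeze":{"type":"number"}},"required":["series"]}

```bash
mkdir -p pics; python3 - <<'E'
from workcell import arm
import cv2
for n in("top","side"):
    cv2.imwrite(f"pics/{n}0.png",cv2.cvtColor(arm.get_image(n),cv2.COLOR_RGB2BGR))
    m=arm.camera_model(n);print(n,m)
print(arm.get_state(),arm.hold_point_z)
E
```

```text
top {'K': array([[488.48351051,   0.        , 253.5776532 ],
       [  0.        , 488.48351051, 189.17492006],
       [  0.        ,   0.        ,   1.        ]]), 'dist': array([0.02005118, 0.        , 0.        , 0.        , 0.        ]), 'R': array([[ 0.02580393, -0.99928592, -0.02760068],
       [-0.99174011, -0.02211947, -0.12634193],
       [ 0.1256412 ,  0.03063282, -0.9916027 ]]), 't': array([0.04130543, 0.59817614, 0.83778175])}
side {'K': array([[396.25165554,   0.        , 254.13166293],
       [  0.        , 396.25165554, 189.24299709],
       [  0.        ,   0.        ,   1.        ]]), 'dist': array([-0.03424853,  0.        ,  0.        ,  0.        ,  0.        ]), 'R': array([[-0.85855017, -0.51263562, -0.00981419],
       [-0.37468733,  0.64035382, -0.67048967],
       [ 0.35000144, -0.57197177, -0.74185395]]), 't': array([0.50831348, 0.22303496, 0.63192195])}
{'clock': 0.1, 'qpos': array([-1.23196773e+00,  3.20189331e-01,  1.56556096e+00,  8.18513848e-06,
        1.25739784e+00, -1.99878577e-02]), 'qvel': array([ 1.58584490e-05, -2.71152245e-03, -7.99163849e-04, -6.27942511e-04,
        1.27250758e-04, -1.50651368e-03]), 'joint_torque': array([ 7.45602647e-04, -4.13331306e+01, -2.32509220e+01,  7.28800753e-02,
        4.21583815e-02, -4.26188262e-05]), 'ee_pos': array([ 0.20177795, -0.53794402,  0.21322503]), 'ee_rot': array([-7.68493170e-04,  9.83949393e-01,  1.78446032e-01, -1.19619781e-04]), 'ft_force': array([ 0.65136541,  0.02568715, -0.22896536]), 'moment': array([-0.00668575, -0.01501767,  0.0277834 ]), 'finger_force': 0.0, 'finger_gap': 1.0038435157072254} 0.0188
```

View pics/top0.png

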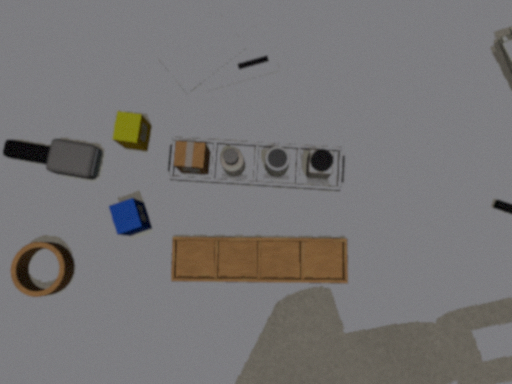

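View pics/side0.png

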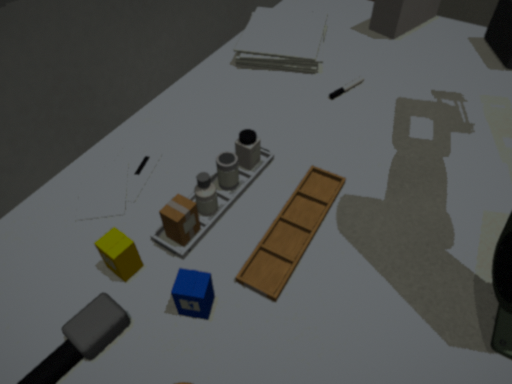

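The top view shows the rack at rows 137–188 and columns 168–343. From the left it holds carton (190,157), bottle (231,160), tin (277,160) and flask (320,162). The empty tray is at rows 236–282, columns 172–348. I'll enlarge the view for accurate points.

```bash
python3 - <<'E'
import cv2
a=cv2.imread("pics/top0.png")[130:290,160:355]
cv2.imwrite("pics/topc.png",cv2.convertScaleAbs(cv2.resize(a,None,fx=4,fy=3.75*1.0,interpolation=cv2.INTER_CUBIC),alpha=1.6))
a=cv2.imread("pics/side0.png")[115:300,145:350]
cv2.imwrite("pics/sidec.png",cv2.convertScaleAbs(cv2.resize(a,None,fx=3.2,fy=3.2,interpolation=cv2.INTER_CUBIC),alpha=1.6))
E
```

```text
(no output)
```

View pics/topc.png

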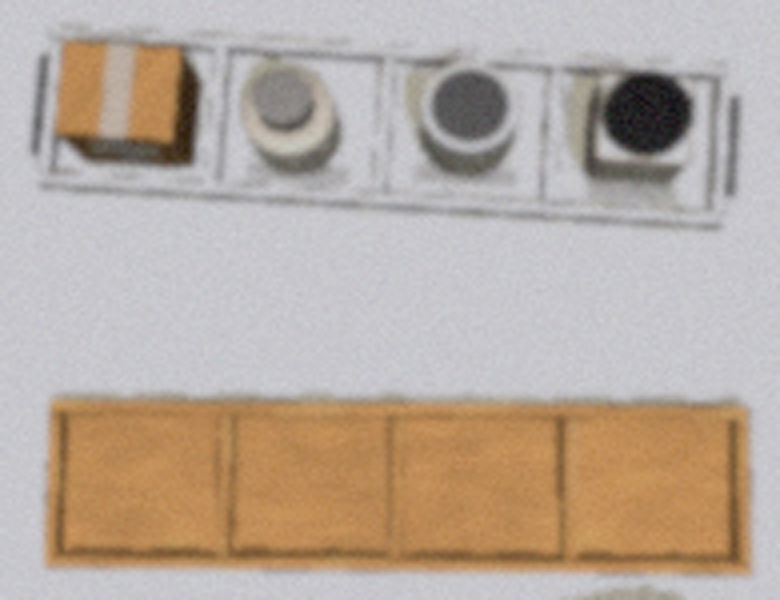

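View pics/sidec.png

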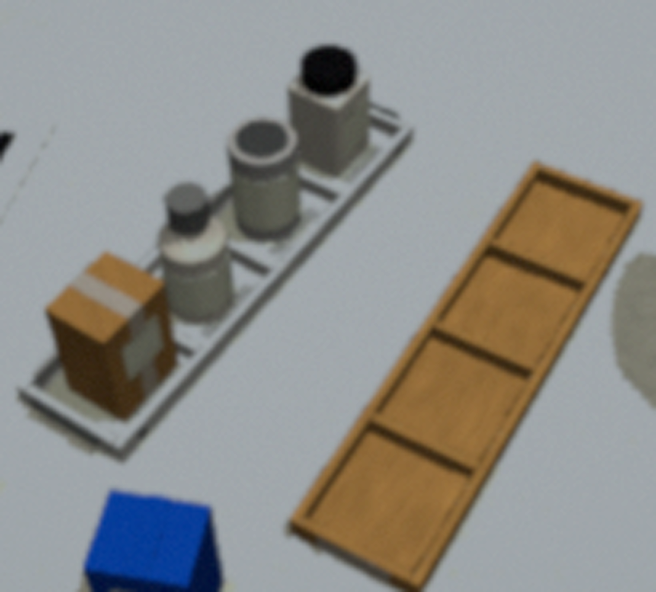

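```bash
cat > h.py <<'E'
from workcell import arm
import cv2,numpy as np
def ray(n,uv):
    m=arm.camera_model(n);p=cv2.undistortPoints(np.array([[uv]],float),m['K'],m['dist'])[0,0]
    return -m['R'].T@m['t'], m['R'].T@np.r_[p,1]
def hit(n,uv,z):
    c,d=ray(n,uv);return c+d*(z-c[2])/d[2]
T=lambda u,v:(160+(u+.5)/4-.5,130+(v+.5)/3.75-.5)
S=lambda u,v:(145+(u+.5)/3.2-.5,115+(v+.5)/3.2-.5)
E
python3 - <<'E'
from h import *
np.set_printoptions(precision=4,suppress=True)
def quad(name,z,t,s):
    for n,f,q in(("top",T,t),("side",S,s)):
        P=np.array([hit(n,f(*x),z) for x in q])[:,:2]
        e=np.linalg.norm(P-np.roll(P,-1,0),axis=1)
        print(name,n,"c",P.mean(0),"edges",e,"dirs",[round(float(np.degrees(np.arctan2(*(P[(i+1)%4]-P[i])[::-1]))),1) for i in range(4)])
quad("tray",.016,[(50,402),(748,405),(750,571),(47,565)],[(293,526),(536,163),(641,206),(418,591)])
quad("rack",.016,[(50,34),(728,68),(720,226),(40,185)],[(20,393),(300,100),(412,130),(122,456)])
quad("carton",.082,[(62,42),(182,42),(177,140),(58,137)],[(48,312),(108,254),(165,290),(105,342)])
for nm,z,t,s in(("bottle",.098,(285,97),(188,196)),("tin",.078,(469,105),(262,139)),("flask",.086,(648,112),(328,66))):
    print(nm,hit("top",T(*t),z),hit("side",S(*s),z))
for t in[(600,82),(600,160),(690,165)]:print("fl",hit("top",T(*t),.072))
for s in[(290,88),(336,110),(369,80)]:print("fls",hit("side",S(*s),.072))
E
```

```text
tray top c [0.473  0.0436] edges [0.3168 0.0786 0.3154 0.078 ] dirs [-88.8, -179.3, 91.1, 1.7]
tray side c [0.4702 0.0464] edges [0.3178 0.0772 0.315  0.076 ] dirs [-88.8, 178.7, 91.0, 0.8]
rack top c [0.6475 0.0545] edges [0.3161 0.0787 0.3139 0.0762] dirs [-92.0, 177.5, 87.6, -0.8]
rack side c [0.6468 0.0613] edges [0.299  0.0856 0.3158 0.0782] dirs [-90.9, -171.3, 88.0, -2.8]
carton top c [0.6508 0.1664] edges [0.0521 0.0459 0.0514 0.0445] dirs [-88.9, 179.5, 89.7, 0.4]
carton side c [0.6477 0.1685] edges [0.0505 0.0445 0.0463 0.0401] dirs [-92.4, 173.4, 82.3, -0.6]
bottle [0.6459 0.0937 0.098 ] [0.6446 0.093  0.098 ]
tin [0.6477 0.0157 0.078 ] [0.6468 0.0145 0.078 ]
flask [ 0.6445 -0.0603  0.086 ] [ 0.6427 -0.058   0.086 ]
fl [ 0.6608 -0.0409  0.072 ]
fl [ 0.6243 -0.0414  0.072 ]
fl [ 0.6228 -0.08    0.072 ]
fls [ 0.6616 -0.0405  0.072 ]
fls [ 0.6243 -0.0374  0.072 ]
fls [ 0.6207 -0.0735  0.072 ]
```

Both cameras agree to within about 3 mm, and the edge lengths match the given sizes. The tray centre is near (0.472, 0.0445) with yaw about 1°. I'll close the fingers along world x to clear the neighbours, so I'm spinning the tool by −69.4°.

>>> {"method": "arm_command", "body": {"series": [{"gripper":0,"spin":-10},{"spin":-10},{"spin":-10},{"spin":-10},{"spin":-10},{"spin":-10},{"spin":-9.4},{"dx":0}], "squeeze": 20}}

```text
schema error: expected keys gripper, dx, dy, dz, spin
```

>>> {"method": "arm_command", "body": {"series": [{"gripper":0,"dx":0,"dy":0,"dz":0,"spin":-10},{"gripper":0,"dx":0,"dy":0,"dz":0,"spin":-10},{"gripper":0,"dx":0,"dy":0,"dz":0,"spin":-10},{"gripper":0,"dx":0,"dy":0,"dz":0,"spin":-10},{"gripper":0,"dx":0,"dy":0,"dz":0,"spin":-10},{"gripper":0,"dx":0,"dy":0,"dz":0,"spin":-10},{"gripper":0,"dx":0,"dy":0,"dz":0,"spin":-9.4},{"gripper":0,"dx":0,"dy":0,"dz":0,"spin":0}], "squeeze": 20}}

```text
clock: 1.1
ee_pos: [0.2018, -0.5381, 0.2136]
ee_rot: [-0.0, 0.708, 0.706, 0.0]
ft_force: [0.1, 0.0, -0.3]
finger_gap: 1.002
finger_force: 0.0
```

>>> {"method": "arm_command", "body": {"series": [{"gripper":0,"dx":40,"dy":37,"dz":0,"spin":0},{"gripper":0,"dx":40,"dy":37,"dz":0,"spin":0},{"gripper":0,"dx":40,"dy":37,"dz":0,"spin":0},{"gripper":0,"dx":40,"dy":37,"dz":0,"spin":0},{"gripper":0,"dx":40,"dy":37,"dz":0,"spin":0},{"gripper":0,"dx":40,"dy":37,"dz":0,"spin":0},{"gripper":0,"dx":40,"dy":37,"dz":0,"spin":0},{"gripper":0,"dx":40,"dy":37,"dz":0,"spin":0},{"gripper":0,"dx":40,"dy":37,"dz":0,"spin":0},{"gripper":0,"dx":40,"dy":37,"dz":0,"spin":0}]}}

```text
clock: 2.35
ee_pos: [0.5732, -0.1372, 0.2138]
ee_rot: [0.0, 0.708, 0.706, -0.0]
ft_force: [0.5, -0.0, 0.8]
finger_gap: 0.999
finger_force: 0.0
```

>>> {"method": "arm_command", "body": {"series": [{"gripper":0,"dx":40,"dy":36,"dz":0,"spin":0},{"gripper":0,"dx":38,"dy":36,"dz":0,"spin":0},{"gripper":0,"dx":0,"dy":0,"dz":0,"spin":0},{"gripper":0,"dx":0,"dy":0,"dz":0,"spin":0}]}}

```text
clock: 2.85
ee_pos: [0.6437, -0.0609, 0.2134]
ee_rot: [-0.0, 0.708, 0.706, -0.001]
ft_force: [0.4, -1.0, -0.1]
finger_gap: 0.999
finger_force: 0.0
```

>>> {"method": "arm_command", "body": {"series": [{"gripper":0,"dx":0,"dy":0,"dz":35,"spin":0},{"gripper":0,"dx":0,"dy":0,"dz":35,"spin":0},{"gripper":0,"dx":0,"dy":0,"dz":35,"spin":0},{"gripper":0,"dx":0,"dy":0,"dz":35,"spin":0},{"gripper":0,"dx":0,"dy":0,"dz":30,"spin":0},{"gripper":0,"dx":0,"dy":0,"dz":15,"spin":0},{"gripper":0.3,"dx":0,"dy":0,"dz":0,"spin":0},{"gripper":0.5,"dx":0,"dy":0,"dz":0,"spin":0},{"gripper":0.7,"dx":0,"dy":0,"dz":0,"spin":0},{"gripper":0.7,"dx":0,"dy":0,"dz":0,"spin":0}]}}

```text
clock: 4.1
ee_pos: [0.6447, -0.0608, 0.0298]
ee_rot: [0.001, 0.707, 0.707, 0.0]
ft_force: [0.7, 0.3, 0.0]
finger_gap: 0.593
finger_force: 0.0
```

>>> {"method": "arm_command", "body": {"series": [{"gripper":0.7,"dx":0,"dy":0,"dz":0,"spin":0},{"gripper":0.7,"dx":0,"dy":0,"dz":0,"spin":0}]}}

```text
clock: 4.35
ee_pos: [0.6446, -0.0606, 0.0293]
ee_rot: [0.0, 0.707, 0.707, 0.0]
ft_force: [0.7, 0.1, 2.0]
finger_gap: 0.468
finger_force: 19.5
```

Grip holds at 42.6 mm, which matches the 42 mm body. Next I lift it, come back to the tray lane, then move left.

>>> {"method": "arm_command", "body": {"series": [{"gripper":0.7,"dx":0,"dy":0,"dz":-15,"spin":0},{"gripper":0.7,"dx":0,"dy":0,"dz":-25,"spin":0},{"gripper":0.7,"dx":0,"dy":-15,"dz":-10,"spin":0},{"gripper":0.7,"dx":0,"dy":-30,"dz":0,"spin":0},{"gripper":0.7,"dx":0,"dy":-35,"dz":0,"spin":0},{"gripper":0.7,"dx":0,"dy":-35,"dz":0,"spin":0},{"gripper":0.7,"dx":0,"dy":-35,"dz":0,"spin":0},{"gripper":0.7,"dx":20,"dy":-24,"dz":0,"spin":0},{"gripper":0.7,"dx":30,"dy":0,"dz":0,"spin":-1},{"gripper":0.7,"dx":32,"dy":0,"dz":0,"spin":0}]}}

```text
clock: 5.6
ee_pos: [0.468, 0.0218, 0.0791]
ee_rot: [-0.0, 0.702, 0.713, -0.0]
ft_force: [-0.0, 1.0, -1.5]
finger_gap: 0.468
finger_force: 19.5
```

>>> {"method": "arm_command", "body": {"series": [{"gripper":0.7,"dx":35,"dy":0,"dz":0,"spin":0},{"gripper":0.7,"dx":35,"dy":0,"dz":0,"spin":0},{"gripper":0.7,"dx":35,"dy":0,"dz":0,"spin":0},{"gripper":0.7,"dx":25,"dy":0,"dz":0,"spin":0},{"gripper":0.7,"dx":10,"dy":0,"dz":0,"spin":0},{"gripper":0.7,"dx":0,"dy":0,"dz":0,"spin":0},{"gripper":0.7,"dx":0,"dy":0,"dz":0,"spin":0}]}}

```text
clock: 6.48
ee_pos: [0.467, 0.1604, 0.0789]
ee_rot: [0.0, 0.701, 0.713, -0.0]
ft_force: [0.5, -0.5, -1.8]
finger_gap: 0.469
finger_force: 19.5
```

>>> {"method": "arm_command", "body": {"series": [{"gripper":0.7,"dx":1,"dy":3,"dz":15,"spin":0},{"gripper":0.7,"dx":0,"dy":0,"dz":15,"spin":0},{"gripper":0.7,"dx":0,"dy":0,"dz":12,"spin":0},{"gripper":0.7,"dx":0,"dy":0,"dz":5,"spin":0},{"gripper":0.7,"dx":0,"dy":0,"dz":2,"spin":0},{"gripper":0.7,"dx":0,"dy":0,"dz":1,"spin":0},{"gripper":0.7,"dx":0,"dy":0,"dz":0,"spin":0},{"gripper":0.7,"dx":0,"dy":0,"dz":0,"spin":0}]}}

```text
clock: 7.48
ee_pos: [0.4707, 0.1625, 0.0293]
ee_rot: [0.0, 0.701, 0.713, 0.0]
ft_force: [-1.2, -0.7, 0.3]
finger_gap: 0.468
finger_force: 19.5
```

>>> {"method": "arm_command", "body": {"series": [{"gripper":0.3,"dx":0,"dy":0,"dz":0,"spin":0},{"gripper":0,"dx":0,"dy":0,"dz":0,"spin":0},{"gripper":0,"dx":0,"dy":0,"dz":0,"spin":0},{"gripper":0,"dx":0,"dy":0,"dz":-20,"spin":0},{"gripper":0,"dx":0,"dy":0,"dz":-35,"spin":0},{"gripper":0,"dx":0,"dy":0,"dz":-35,"spin":0},{"gripper":0,"dx":-15,"dy":15,"dz":-30,"spin":1},{"gripper":0,"dx":-30,"dy":35,"dz":0,"spin":0},{"gripper":0,"dx":-30,"dy":37,"dz":0,"spin":0},{"gripper":0,"dx":-30,"dy":37,"dz":0,"spin":0}]}}

```text
clock: 8.72
ee_pos: [0.5957, 0.0567, 0.1491]
ee_rot: [0.0, 0.707, 0.707, 0.0]
ft_force: [0.7, 0.4, 0.5]
finger_gap: 1.001
finger_force: 0.0
```

>>> {"method": "arm_command", "body": {"series": [{"gripper":0,"dx":-30,"dy":37,"dz":0,"spin":0},{"gripper":0,"dx":-12,"dy":15,"dz":0,"spin":0},{"gripper":0,"dx":0,"dy":0,"dz":0,"spin":0},{"gripper":0,"dx":0,"dy":0,"dz":0,"spin":0}]}}

```text
clock: 9.22
ee_pos: [0.6456, 0.0161, 0.1487]
ee_rot: [-0.001, 0.707, 0.707, -0.0]
ft_force: [-0.0, -0.1, -0.1]
finger_gap: 1.006
finger_force: 0.0
```

```bash
python3 - <<'E'
from h import *
a=cv2.cvtColor(arm.get_image("side"),cv2.COLOR_RGB2BGR)[80:300,145:400]
cv2.imwrite("pics/s1.png",cv2.convertScaleAbs(cv2.resize(a,None,fx=2.5,fy=2.5),alpha=1.6))
E
```

```text
(no output)
```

View pics/s1.png

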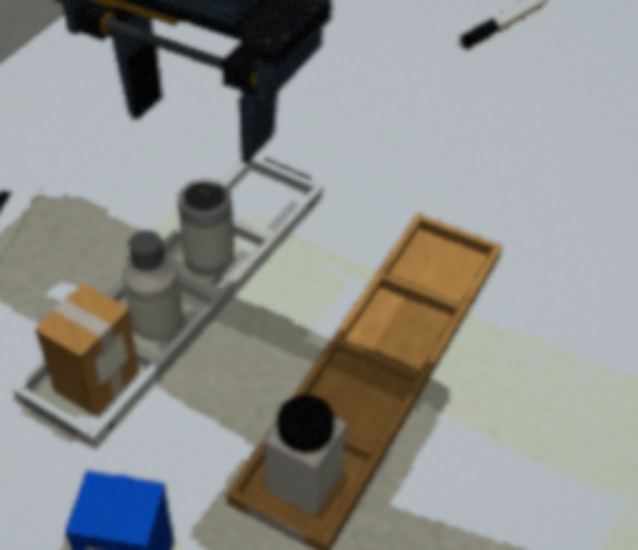

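The flask (cap at 305,422) stands upright in the tray's left bay, and the rest of the row is undisturbed. Next is the tin.

>>> {"method": "arm_command", "body": {"series": [{"gripper":0,"dx":-1,"dy":1.5,"dz":30,"spin":0},{"gripper":0,"dx":0,"dy":0,"dz":35,"spin":0},{"gripper":0,"dx":0,"dy":0,"dz":35,"spin":0},{"gripper":0,"dx":0,"dy":0,"dz":20,"spin":0},{"gripper":0,"dx":0,"dy":0,"dz":0,"spin":0},{"gripper":0.3,"dx":0,"dy":0,"dz":0,"spin":0},{"gripper":0.5,"dx":0,"dy":0,"dz":0,"spin":0},{"gripper":0.7,"dx":0,"dy":0,"dz":0,"spin":0},{"gripper":0.7,"dx":0,"dy":0,"dz":0,"spin":0},{"gripper":0.7,"dx":0,"dy":0,"dz":0,"spin":0}]}}

```text
clock: 10.52
ee_pos: [0.648, 0.0145, 0.0291]
ee_rot: [-0.0, 0.707, 0.707, -0.0]
ft_force: [-4.7, -0.6, 2.4]
finger_gap: 0.483
finger_force: 1.3
```

>>> {"method": "arm_command", "body": {"series": [{"gripper":0.7,"dx":0,"dy":0,"dz":0,"spin":0},{"gripper":0.7,"dx":0,"dy":0,"dz":0,"spin":0}]}}

```text
clock: 10.78
ee_pos: [0.648, 0.0145, 0.0291]
ee_rot: [0.0, 0.707, 0.707, -0.0]
ft_force: [-0.8, 0.3, 1.9]
finger_gap: 0.481
finger_force: 20.0
```

>>> {"method": "arm_command", "body": {"series": [{"gripper":0.7,"dx":0,"dy":0,"dz":-15,"spin":0},{"gripper":0.7,"dx":0,"dy":0,"dz":-25,"spin":0},{"gripper":0.7,"dx":0,"dy":-15,"dz":-10,"spin":0},{"gripper":0.7,"dx":0,"dy":-30,"dz":0,"spin":0},{"gripper":0.7,"dx":0,"dy":-35,"dz":0,"spin":0},{"gripper":0.7,"dx":10,"dy":-35,"dz":0,"spin":0},{"gripper":0.7,"dx":20,"dy":-35,"dz":0,"spin":0},{"gripper":0.7,"dx":25,"dy":-20,"dz":0,"spin":0},{"gripper":0.7,"dx":14,"dy":-7,"dz":0,"spin":0},{"gripper":0.7,"dx":0,"dy":0,"dz":0,"spin":0}]}}

```text
clock: 12.02
ee_pos: [0.471, 0.0842, 0.0791]
ee_rot: [0.0, 0.707, 0.707, 0.0]
ft_force: [0.2, -0.8, -1.7]
finger_gap: 0.482
finger_force: 20.0
```

>>> {"method": "arm_command", "body": {"series": [{"gripper":0.7,"dx":0,"dy":0,"dz":15,"spin":0},{"gripper":0.7,"dx":0,"dy":0,"dz":15,"spin":0},{"gripper":0.7,"dx":0,"dy":0,"dz":12,"spin":0},{"gripper":0.7,"dx":0,"dy":0,"dz":5,"spin":0},{"gripper":0.7,"dx":0,"dy":0,"dz":2,"spin":0},{"gripper":0.7,"dx":0,"dy":0,"dz":1,"spin":0},{"gripper":0.7,"dx":0,"dy":0,"dz":0,"spin":0},{"gripper":0.7,"dx":0,"dy":0,"dz":0,"spin":0}]}}

```text
clock: 13.02
ee_pos: [0.4713, 0.0838, 0.0292]
ee_rot: [0.0, 0.707, 0.707, 0.0]
ft_force: [-0.8, -0.1, -1.4]
finger_gap: 0.476
finger_force: 20.0
```

>>> {"method": "arm_command", "body": {"series": [{"gripper":0.7,"dx":0,"dy":0,"dz":0.5,"spin":0},{"gripper":0.3,"dx":0,"dy":0,"dz":0,"spin":0},{"gripper":0,"dx":0,"dy":0,"dz":0,"spin":0},{"gripper":0,"dx":0,"dy":0,"dz":0,"spin":0},{"gripper":0,"dx":0,"dy":0,"dz":-20,"spin":0},{"gripper":0,"dx":0,"dy":0,"dz":-35,"spin":0},{"gripper":0,"dx":0,"dy":0,"dz":-35,"spin":0},{"gripper":0,"dx":0,"dy":15,"dz":-30,"spin":0},{"gripper":0,"dx":0,"dy":35,"dz":0,"spin":0},{"gripper":0,"dx":0,"dy":40,"dz":0,"spin":0}]}}

```text
clock: 14.28
ee_pos: [0.562, 0.0837, 0.1492]
ee_rot: [0.0, 0.707, 0.707, 0.0]
ft_force: [-0.3, 0.1, -0.1]
finger_gap: 1.001
finger_force: 0.0
```

>>> {"method": "arm_command", "body": {"series": [{"gripper":0,"dx":5,"dy":40,"dz":0,"spin":0},{"gripper":0,"dx":5,"dy":34,"dz":0,"spin":0},{"gripper":0,"dx":0,"dy":10,"dz":0,"spin":0},{"gripper":0,"dx":0,"dy":0,"dz":0,"spin":0},{"gripper":0,"dx":0,"dy":0,"dz":0,"spin":0}]}}

```text
clock: 14.9
ee_pos: [0.6438, 0.0934, 0.1484]
ee_rot: [-0.0, 0.707, 0.707, -0.001]
ft_force: [-0.6, 0.1, 0.2]
finger_gap: 1.002
finger_force: 0.0
```

>>> {"method": "arm_command", "body": {"series": [{"gripper":0,"dx":0,"dy":1,"dz":30,"spin":0},{"gripper":0,"dx":0,"dy":0,"dz":35,"spin":0},{"gripper":0,"dx":0,"dy":0,"dz":35,"spin":0},{"gripper":0,"dx":0,"dy":0,"dz":21,"spin":0},{"gripper":0,"dx":0,"dy":0,"dz":0,"spin":0},{"gripper":0.3,"dx":0,"dy":0,"dz":0,"spin":0},{"gripper":0.5,"dx":0,"dy":0,"dz":0,"spin":0},{"gripper":0.7,"dx":0,"dy":0,"dz":0,"spin":0},{"gripper":0.7,"dx":0,"dy":0,"dz":0,"spin":0},{"gripper":0.7,"dx":0,"dy":0,"dz":0,"spin":0}]}}

```text
clock: 16.15
ee_pos: [0.6462, 0.0935, 0.0276]
ee_rot: [0.0, 0.707, 0.707, 0.0]
ft_force: [0.0, 0.4, 0.2]
finger_gap: 0.482
finger_force: 0.0
```

>>> {"method": "arm_command", "body": {"series": [{"gripper":0.7,"dx":0,"dy":0,"dz":0,"spin":0},{"gripper":0.7,"dx":0,"dy":0,"dz":0,"spin":0}]}}

```text
clock: 16.4
ee_pos: [0.646, 0.0936, 0.0275]
ee_rot: [-0.0, 0.707, 0.707, -0.0]
ft_force: [-0.9, -0.3, 0.7]
finger_gap: 0.457
finger_force: 20.0
```

>>> {"method": "arm_command", "body": {"series": [{"gripper":0.7,"dx":0,"dy":0,"dz":-15,"spin":0},{"gripper":0.7,"dx":0,"dy":0,"dz":-25,"spin":0},{"gripper":0.7,"dx":-15,"dy":0,"dz":-10,"spin":0},{"gripper":0.7,"dx":-30,"dy":0,"dz":0,"spin":0},{"gripper":0.7,"dx":-30,"dy":-15,"dz":0,"spin":0},{"gripper":0.7,"dx":-13,"dy":-33,"dz":0,"spin":0},{"gripper":0.7,"dx":0,"dy":-35,"dz":0,"spin":0},{"gripper":0.7,"dx":0,"dy":-35,"dz":0,"spin":0},{"gripper":0.7,"dx":0,"dy":-35,"dz":0,"spin":0},{"gripper":0.7,"dx":0,"dy":-20,"dz":0,"spin":0}]}}

```text
clock: 17.65
ee_pos: [0.4707, 0.0048, 0.0774]
ee_rot: [-0.0, 0.708, 0.707, -0.001]
ft_force: [0.6, -0.6, -1.9]
finger_gap: 0.452
finger_force: 20.0
```

>>> {"method": "arm_command", "body": {"series": [{"gripper":0.7,"dx":0,"dy":0,"dz":0,"spin":0},{"gripper":0.7,"dx":0,"dy":0,"dz":15,"spin":0},{"gripper":0.7,"dx":0,"dy":0,"dz":15,"spin":0},{"gripper":0.7,"dx":0,"dy":0,"dz":12,"spin":0},{"gripper":0.7,"dx":0,"dy":0,"dz":5,"spin":0},{"gripper":0.7,"dx":0,"dy":0,"dz":2,"spin":0},{"gripper":0.7,"dx":0,"dy":0,"dz":1,"spin":0},{"gripper":0.7,"dx":0,"dy":0,"dz":0.5,"spin":0},{"gripper":0.7,"dx":0,"dy":0,"dz":0,"spin":0}]}}

```text
clock: 18.77
ee_pos: [0.4734, 0.0057, 0.0274]
ee_rot: [0.0, 0.707, 0.707, 0.0]
ft_force: [-0.1, 0.1, 1.4]
finger_gap: 0.456
finger_force: 20.0
```

>>> {"method": "arm_command", "body": {"series": [{"gripper":0.3,"dx":0,"dy":0,"dz":0,"spin":0},{"gripper":0,"dx":0,"dy":0,"dz":0,"spin":0},{"gripper":0,"dx":0,"dy":0,"dz":0,"spin":0},{"gripper":0,"dx":0,"dy":0,"dz":-20,"spin":0},{"gripper":0,"dx":0,"dy":0,"dz":-35,"spin":0},{"gripper":0,"dx":0,"dy":0,"dz":-35,"spin":0},{"gripper":0,"dx":10,"dy":15,"dz":-32,"spin":0},{"gripper":0,"dx":30,"dy":35,"dz":0,"spin":0},{"gripper":0,"dx":37,"dy":37,"dz":0,"spin":0},{"gripper":0,"dx":37,"dy":37,"dz":0,"spin":0}]}}

```text
clock: 20.02
ee_pos: [0.5982, 0.1206, 0.149]
ee_rot: [0.0, 0.707, 0.707, 0.0]
ft_force: [0.5, -0.3, -0.4]
finger_gap: 1.002
finger_force: 0.0
```

>>> {"method": "arm_command", "body": {"series": [{"gripper":0,"dx":35,"dy":37,"dz":0,"spin":0},{"gripper":0,"dx":12,"dy":15,"dz":0,"spin":0},{"gripper":0,"dx":0,"dy":0,"dz":0,"spin":0},{"gripper":0,"dx":0,"dy":0,"dz":0,"spin":0}]}}

```text
clock: 20.52
ee_pos: [0.6482, 0.1659, 0.1486]
ee_rot: [-0.0, 0.707, 0.707, -0.001]
ft_force: [0.3, -0.5, 0.4]
finger_gap: 1.001
finger_force: 0.0
```

```bash
python3 - <<'E'
from h import *
a=cv2.cvtColor(arm.get_image("side"),cv2.COLOR_RGB2BGR)[80:300,145:400]
cv2.imwrite("pics/s2.png",cv2.convertScaleAbs(cv2.resize(a,None,fx=2.5,fy=2.5),alpha=1.6))
E
```

```text
(no output)
```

View pics/s2.png

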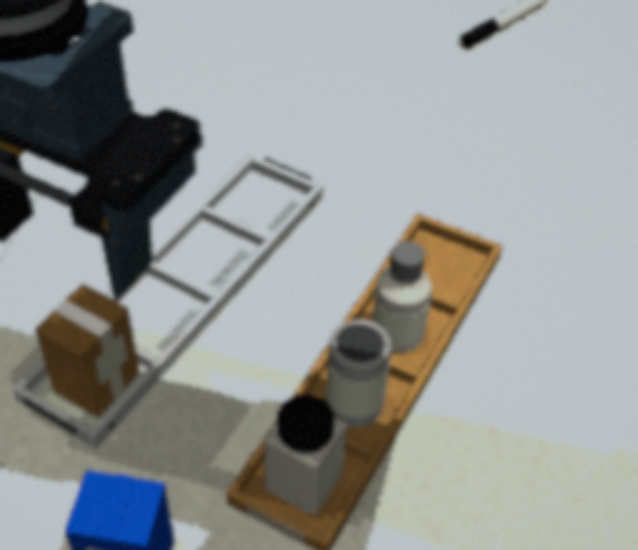

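Flask (305,450), tin (358,370) and bottle (405,300) stand upright in their bays, and the carton (88,350) is untouched. Next is the carton.

>>> {"method": "arm_command", "body": {"series": [{"gripper":0,"dx":1,"dy":1,"dz":30,"spin":0},{"gripper":0,"dx":0,"dy":0,"dz":35,"spin":0},{"gripper":0,"dx":0,"dy":0,"dz":35,"spin":0},{"gripper":0,"dx":0,"dy":0,"dz":20,"spin":0},{"gripper":0,"dx":0,"dy":0,"dz":0,"spin":0},{"gripper":0.3,"dx":0,"dy":0,"dz":0,"spin":0},{"gripper":0.5,"dx":0,"dy":0,"dz":0,"spin":0},{"gripper":0.7,"dx":0,"dy":0,"dz":0,"spin":0},{"gripper":0.7,"dx":0,"dy":0,"dz":0,"spin":0},{"gripper":0.7,"dx":0,"dy":0,"dz":0,"spin":0}]}}

```text
clock: 21.82
ee_pos: [0.6504, 0.1677, 0.0291]
ee_rot: [0.0, 0.707, 0.707, 0.0]
ft_force: [-0.1, -0.1, 0.4]
finger_gap: 0.494
finger_force: 19.5
```

>>> {"method": "arm_command", "body": {"series": [{"gripper":0.7,"dx":0,"dy":0,"dz":0,"spin":0},{"gripper":0.7,"dx":0,"dy":0,"dz":0,"spin":0}]}}

```text
clock: 22.08
ee_pos: [0.6504, 0.1677, 0.0291]
ee_rot: [0.0, 0.707, 0.707, 0.0]
ft_force: [0.9, 0.2, 2.1]
finger_gap: 0.49
finger_force: 19.5
```

>>> {"method": "arm_command", "body": {"series": [{"gripper":0.7,"dx":0,"dy":0,"dz":-15,"spin":0},{"gripper":0.7,"dx":0,"dy":0,"dz":-25,"spin":0},{"gripper":0.7,"dx":-15,"dy":0,"dz":-10,"spin":0},{"gripper":0.7,"dx":-30,"dy":0,"dz":0,"spin":0},{"gripper":0.7,"dx":-35,"dy":0,"dz":0,"spin":0},{"gripper":0.7,"dx":-35,"dy":0,"dz":0,"spin":0},{"gripper":0.7,"dx":-35,"dy":0,"dz":0,"spin":0},{"gripper":0.7,"dx":-35,"dy":0,"dz":0,"spin":0},{"gripper":0.7,"dx":-35,"dy":-10,"dz":0,"spin":0},{"gripper":0.7,"dx":-20,"dy":-28,"dz":0,"spin":-1}]}}

```text
clock: 23.32
ee_pos: [0.6118, -0.0753, 0.0787]
ee_rot: [0.0, 0.702, 0.713, -0.0]
ft_force: [-0.0, 0.4, -2.0]
finger_gap: 0.491
finger_force: 19.5
```

>>> {"method": "arm_command", "body": {"series": [{"gripper":0.7,"dx":0,"dy":-35,"dz":0,"spin":0},{"gripper":0.7,"dx":0,"dy":-35,"dz":0,"spin":0},{"gripper":0.7,"dx":0,"dy":-35,"dz":0,"spin":0},{"gripper":0.7,"dx":0,"dy":-25,"dz":0,"spin":0},{"gripper":0.7,"dx":0,"dy":-8,"dz":0,"spin":0},{"gripper":0.7,"dx":0,"dy":0,"dz":0,"spin":0},{"gripper":0.7,"dx":0,"dy":0,"dz":0,"spin":0}]}}

```text
clock: 24.2
ee_pos: [0.4754, -0.075, 0.0791]
ee_rot: [0.001, 0.701, 0.713, 0.0]
ft_force: [0.2, -0.2, -0.7]
finger_gap: 0.491
finger_force: 19.5
```

>>> {"method": "arm_command", "body": {"series": [{"gripper":0.7,"dx":2,"dy":-1,"dz":15,"spin":0},{"gripper":0.7,"dx":0,"dy":0,"dz":15,"spin":0},{"gripper":0.7,"dx":0,"dy":0,"dz":12,"spin":0},{"gripper":0.7,"dx":0,"dy":0,"dz":5,"spin":0},{"gripper":0.7,"dx":0,"dy":0,"dz":2,"spin":0},{"gripper":0.7,"dx":0,"dy":0,"dz":1,"spin":0},{"gripper":0.7,"dx":0,"dy":0,"dz":0.5,"spin":0},{"gripper":0.7,"dx":0,"dy":0,"dz":0,"spin":0}]}}

```text
clock: 25.2
ee_pos: [0.4734, -0.0728, 0.0291]
ee_rot: [0.001, 0.701, 0.713, 0.0]
ft_force: [-0.6, -0.2, 3.0]
finger_gap: 0.492
finger_force: 19.5
```

>>> {"method": "arm_command", "body": {"series": [{"gripper":0.3,"dx":0,"dy":0,"dz":0,"spin":0},{"gripper":0,"dx":0,"dy":0,"dz":0,"spin":0},{"gripper":0,"dx":0,"dy":0,"dz":0,"spin":0},{"gripper":0,"dx":0,"dy":0,"dz":-20,"spin":0},{"gripper":0,"dx":0,"dy":0,"dz":-35,"spin":0},{"gripper":0,"dx":0,"dy":0,"dz":-35,"spin":0},{"gripper":0,"dx":-30,"dy":0,"dz":-30,"spin":0},{"gripper":0,"dx":-40,"dy":0,"dz":0,"spin":0},{"gripper":0,"dx":-40,"dy":0,"dz":0,"spin":0},{"gripper":0,"dx":-40,"dy":0,"dz":0,"spin":0}]}}

```text
clock: 26.45
ee_pos: [0.4754, -0.2239, 0.1485]
ee_rot: [0.0, 0.701, 0.713, 0.0]
ft_force: [0.5, -0.2, 0.1]
finger_gap: 0.998
finger_force: 0.0
```

>>> {"method": "arm_command", "body": {"series": [{"gripper":0,"dx":-40,"dy":0,"dz":0,"spin":0},{"gripper":0,"dx":-40,"dy":0,"dz":0,"spin":0},{"gripper":0,"dx":0,"dy":0,"dz":0,"spin":0},{"gripper":0,"dx":0,"dy":0,"dz":0,"spin":0},{"gripper":0,"dx":0,"dy":0,"dz":0,"spin":0}]}}

```text
clock: 27.08
ee_pos: [0.4767, -0.3016, 0.1484]
ee_rot: [-0.0, 0.701, 0.713, 0.0]
ft_force: [0.4, 0.6, 0.4]
finger_gap: 1.0
finger_force: 0.0
```

```bash
python3 - <<'E'
from h import *
a=cv2.cvtColor(arm.get_image("top"),cv2.COLOR_RGB2BGR)[130:290,160:355]
cv2.imwrite("pics/t3.png",cv2.convertScaleAbs(cv2.resize(a,None,fx=4,fy=3.75,interpolation=cv2.INTER_CUBIC),alpha=1.6))
E
```

```text
(no output)
```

View pics/t3.png

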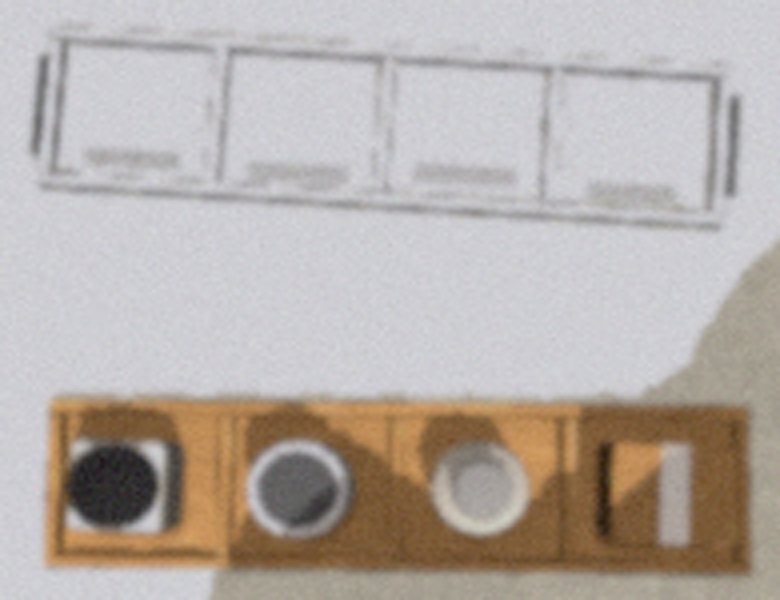

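The tray now holds, from the left, flask (112,487), tin (297,490), bottle (481,490) and carton (645,495), all upright. I'll check their offsets before handing in.

```bash
python3 - <<'E'
from h import *
a=np.radians(1.1);R=np.array([[np.cos(a),np.sin(a)],[-np.sin(a),np.cos(a)]])
ok=True
for n,z,p,y in(("flask",.086,(112,487),.117),("tin",.078,(297,490),.039),("bottle",.098,(481,490),-.039),("carton",.082,(662,495),-.117)):
    e=R@(hit("top",T(*p),z)[:2]-[.472,.0445])-[0,y];print(n,e.round(4));ok&=bool((abs(e)<.012).all())
print(ok)
if ok: print(arm.sign_off())
E
```

```text
flask [ 0.0004 -0.0002]
tin [-0.0005  0.001 ]
bottle [0.0004 0.0022]
carton [-0.0015  0.0046]
True
the job is handed in; nothing more can be done
None
```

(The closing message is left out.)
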